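Walk the robot's connector unit up to the drilled board

TASK

Walk the long grey connector unit (the one with three round connectors in the middle of its front) forward across the table until its back lies against the near edge of the drilled plywood board. It is too heavy and wide to pick up and its connectors must not be pushed, so creep it along by pushing the bare ends of its front in turn, left and right, never letting it swing more than 25 degrees out of square with the board. Leave the shorter grey bench supply beside it where it stands.

Things in the scene. Friction and masses are not known exactly. Their poses are not given: they have to be found in the camera images.
- unit: Unit to walk: grey steel box on a flat base, about 1.3 kg, loose; 120 mm deep (x), 220 wide (y), 65 high. Origin: centre of underside; x points from front (robot side) to back, y left. Flat front at x = -60 mm, bare at both ends (|y| 55 to 110). 5 to 17 N at one end slides that end forward; the unit turns about a point beyond its middle and the other end slips back a little.
- connectors: Connector block fixed on the middle of the unit's front, not to be pushed: aluminium plate 110 mm wide (along the unit's y), 50 high, with three round steel connectors, 26 mm proud of the front in all. Origin: the plate's centre, 34 mm above the table, 64 mm in front of the unit's centre.
- supply: Bystander: bench supply of the same grey steel, shorter and taller than the unit: 140 mm deep (x), 130 wide (y), 80 high; black display and two black knobs on its front (8 mm proud). Stands left or right of the unit. Origin: centre of underside. A loose aluminium flange, 40 mm across, 30 high, stands between the two.
- stop (a point): Middle of the near edge of the light plywood board with big round holes, at table height; x points away from the robot square to the edge, y along it. The board, 220 mm (x) by 760 (y), 18 thick, black clamps at its far corners, is fixed flat on the table beyond the unit. The unit is flush when its origin is at x = -60 mm in this frame, x axes parallel.

How it is judged:
By the outcome, as a careful person would: the job done as asked, in the order asked, and still so for the second after the job is handed in, with the robot touching nothing.
It also fails if it takes over 54 s, if anything falls off the work surface, if the arm or the gripper's body presses on something with over 40 N, if the wrist force passes 120 N, or if a joint passes its speed limit or range.

ROBOT

A 6-joint arm with a two-finger parallel gripper is mounted at the origin on the work surface. World frame = base frame: x ahead of the robot, y to its left, z up, the work surface at z = 0. Lengths are in m, angles in rad, forces in N, time in s.
With the tool pointing down it reaches from about 0.3 to 0.875 m from the base axis. Payload 6.4 kg.
Tool frame: the origin (TCP) lies midway between the tips of the shut fingers; the grasp point (between the pads) lies 19 mm behind it; z points along the fingers, y is the line along which they close (so a half turn about z gives the same grasp; the last joint's range is limited). The gripper opens to 85 mm and grips with 20 to 120 N. Pads are 22 mm wide; open, the fingers measure 114 mm over their backs; the gripper's body (76 mm by 85 mm) begins 54 mm behind the grasp point. The pads swing forward as they close: fully open they stand 13 mm farther back than shut.
Start: joints at [-1.518, 0.181, 1.607, -0, 1.354, -0.206], TCP at [0.147, -0.556, 0.209] pointing down, gripper open.
Joint ranges: [-2.99, 2.99], [-0.89, 2.07], [0.3, 2.58], [-1.14, 4.28], [0, 2.63], [-3.12, 3.12]. Speed limits (rad/s): [2.57, 2.57, 3.01, 3.14, 3.14, 3.14].

INTERFACE

Orientations are given as a unit quaternion [w, x, y, z].
In Python, from bench import ctrl gives the robot as it stands.
- The arm moves only by the tool send_rows, never from a script. Its argument "motion" is a list of rows, each a list of 7 numbers: the turn, a rotation vector about the tool's x, y, z in degrees, then the shift along the tool's x, y, z in mm, then the closure, from -1 (fully open) to 1 (shut). In form: [[rx, ry, rz, tx, ty, tz, grip], ...]. A call has exactly 10 rows; each row shifts and turns the commanded pose from where the row before left it, along the tool's axes as they then stand; what a row does not reach is not made up. A row lasts 1/10 s, in which the tool goes at most 50 mm and 8.59 degrees, less where a joint would pass 70% of its speed; a pose out of reach is approached as far as the arm can. A call is refused whole if a number of a shift passes 50 or a number of a turn 8.59, either way. A call with a gripper value outside its range is refused whole. The fingers move at their own pace and stop on an object; the grip force is fixed at half the most. Time passes only in rows, so rows that do not move let the fingers close, or fill a call up. It gives the time, the measured TCP pose, the force, the opening and the grip force at its end, in the units of the state.
- ctrl.get_obs(): the state, without advancing time (a new reading comes with each control period).
- ctrl.camera(name): name is "scene" or "side" or "wrist"; returns a dict with "color" (420x560x3 uint8, red, green, blue), "z_map" (420x560 float32, m along the optical axis (not along the pixel's ray), 0 where there is no reading), "mtx" (3x3 intrinsics, pixels), "k1" (the pictures are not rectified: a ray, as slopes to the right and down, at radius r is drawn at 1 + k1 r^2 times it, then the intrinsics apply), "extrinsics" (4x4, takes a point from camera to world coordinates); the wrist camera has in their place "hand_eye" (4x4, takes a point from camera to tool coordinates, whose origin is the TCP and whose axes are the flange's). Camera axes: x right, y down, z forward; pixel columns grow to the right and rows downward; lengths in m; the calibration is good to about 2 mm. A picture is of the moment at which its call begins: read the wrist's pose just before it.
- ctrl.hand_in(): hands the job in; it is judged then, once.
The state is a dict: "time_s": time; "q": joint angles; "dq": joint speeds; "joint_efforts": joint torques, N m; "eef_pos": TCP position; "eef_rot": TCP orientation; "wrist_force": force on the tool from outside, world axes, zero at the start; "torque": the same for the moment, N m; "opening": opening from 0.0 (shut) to 1.0 (fully open); "grasp_force": force on a finger pad.
Only numpy, scipy, OpenCV 4.12 (cv2) and the standard library are available. Lean on these libraries where they do the work, as an engineer would, in place of code of your own. Each camera call takes 0.05 s, during which the arm holds its last target. There are 200 camera calls.

## Working session

There is one attempt and no reset: what is moved stays moved. The work goes in short steps, Python scripts to look and compute and a tool call to move; the robot and the scene stay as the last step left them, time stands still between calls to the robot, and variables do not carry over. Pictures are saved under pics/ and viewed, at most 10 in all, crops included, and the job is handed in when it is done.

Besides the shell and the picture viewer there is one more tool, called after ">>>" in YAML: its name, and indented under it one key for each argument. send_rows: Moves the arm, as the interface text tells. Its arguments: {"type":"object","properties":{"motion":{"type":"array","items":{"type":"array","items":{"type":"number"}}}},"required":["motion"]}

```bash
mkdir -p pics; ls
cat > h.py <<'E'
import numpy as np, cv2
from bench import ctrl
def cloud(c):
    K=np.array(c["mtx"]);z=c["z_map"];v,u=np.mgrid[0:420,0:560]
    k1=float(c["k1"])
    xd=(u-K[0,2])/K[0,0];yd=(v-K[1,2])/K[1,1];x,y=xd.copy(),yd.copy()
    for _ in range(15):
        s=1+k1*(x*x+y*y);x,y=xd/s,yd/s
    P=np.stack([x*z,y*z,z],-1);E=np.array(c["extrinsics"])
    W=P@E[:3,:3].T+E[:3,3];W[z<=0]=np.nan
    return W
def save(c,n): cv2.imwrite(n,c["color"][...,::-1])
E
python3 - <<'E'
from h import *
o=ctrl.get_obs();print({k:np.round(v,3) for k,v in o.items()})
ims=[]
for n in ("scene","side"):
    c=ctrl.camera(n);save(c,f"pics/{n}0.png");W=cloud(c);np.savez(f"{n}0.npz",W=W,col=c["color"])
    print(n,np.array(c["extrinsics"])[:3].round(3).tolist(),c["k1"])
E
```

```text
pics
{'time_s': np.float64(0.0), 'q': array([-1.518,  0.182,  1.608, -0.   ,  1.354, -0.206]), 'dq': array([ 0.001, -0.001, -0.   ,  0.001,  0.001, -0.001]), 'joint_efforts': array([-2.0000e-03, -4.4488e+01, -3.5134e+01, -1.0000e-03,  9.0000e-03,
       -0.0000e+00]), 'eef_pos': array([ 0.147, -0.555,  0.208]), 'eef_rot': array([-0.001,  0.992,  0.129,  0.   ]), 'wrist_force': array([ 1.107, -0.275, -0.007]), 'torque': array([0.032, 0.02 , 0.025]), 'grasp_force': np.float64(0.0), 'opening': np.float64(0.996)}
scene [[-0.902, 0.356, -0.245, 0.809], [0.432, 0.741, -0.514, 0.441], [-0.001, -0.569, -0.822, 0.749]] 0.020088927345528227
side [[0.993, -0.09, 0.07, 0.556], [-0.114, -0.744, 0.658, -0.436], [-0.007, -0.662, -0.75, 0.574]] 0.005217939946909851
```

View pics/scene0.png

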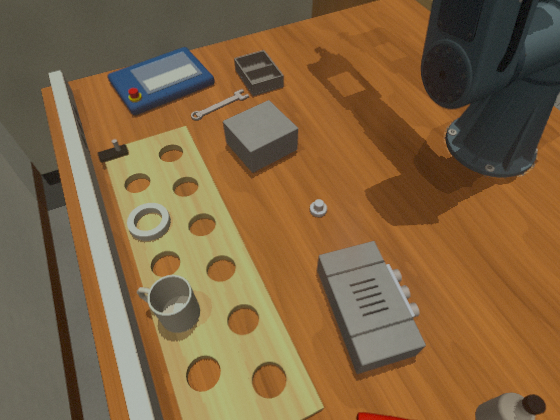

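View pics/side0.png

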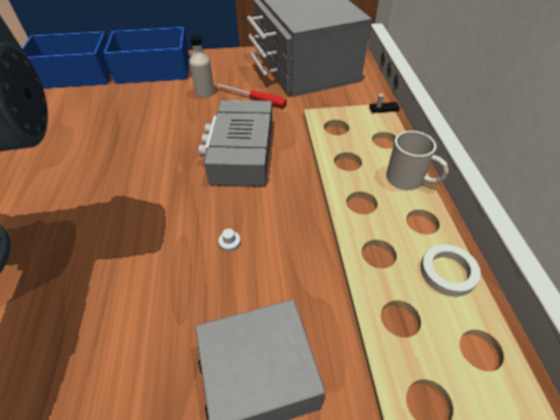

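The scene picture shows the unit at (370,305) with its connectors facing the robot, the supply at (260,135), the flange at (318,208), and the board's near edge running from (185,130) to (320,405). The side picture shows the same layout, and the lane between unit and board is clear.

```bash
cat >> h.py <<'E'
def unit(W,ctr=None,r=.22,zlo=.055,zhi=.075):
    m=(W[...,2]>zlo)&(W[...,2]<zhi)
    if ctr is not None: m&=np.hypot(W[...,0]-ctr[0],W[...,1]-ctr[1])<r
    n,l,st,_=cv2.connectedComponentsWithStats(m.astype(np.uint8))
    out=[]
    for i in range(1,n):
        if st[i,4]<800: continue
        p=W[l==i]; (c,s,a)=cv2.minAreaRect(p[:,:2].astype(np.float32)); out.append((np.round(c,4),np.round(s,4),round(a,2),st[i,4],np.median(p[:,2]).round(4)))
    return out
E
python3 - <<'E'
from h import *
for n in ("scene","side"):
    d=np.load(n+"0.npz");W=d["W"];col=d["col"].astype(int)
    print(n,"unit",*unit(W),sep="\n"); print("supply",*unit(W,zlo=.075,zhi=.088),sep="\n")
    m=(abs(W[...,2]-.018)<.006)&(col[...,1]-col[...,2]>25)&(col[...,1]>130)
    p=W[m]
    # near edge: min x per y bin
    q=[]
    for y in np.arange(-.5,.6,.02):
        s=p[abs(p[:,1]-y)<.01]
        if len(s)>20:q.append((y,np.percentile(s[:,0],2),np.percentile(s[:,0],98)))
    q=np.array(q)
    k=np.polyfit(q[:,0],q[:,1],1);r=q[:,1]-np.polyval(k,q[:,0]);g=abs(r)<.008;k=np.polyfit(q[g,0],q[g,1],1)
    print("edge x=",k,"deg",np.degrees(np.arctan(k[0])),g.sum(),np.std(np.polyval(k,q[g,0])-q[g,1]),q[::4].round(3).tolist())
E
```

```text
scene
unit
(array([ 0.9648, -0.2165]), array([0.0379, 0.9749]), 0.0, np.int32(7385), np.float64(0.0687))
(array([0.5365, 0.2436]), array([0.221 , 0.1299]), 80.88, np.int32(7715), np.float64(0.0636))
supply
(array([ 0.5424, -0.2504]), array([0.1405, 0.1315]), 9.21, np.int32(2113), np.float64(0.0787))
edge x= [-0.00080111  0.7007458 ] deg -0.045900083070092274 39 0.0007847062100785944 [[-0.4, 0.702, 0.851], [-0.32, 0.701, 0.913], [-0.24, 0.701, 0.913], [-0.16, 0.7, 0.914], [-0.08, 0.7, 0.914], [0.0, 0.701, 0.913], [0.08, 0.701, 0.829], [0.16, 0.701, 0.914], [0.24, 0.701, 0.914], [0.32, 0.701, 0.839]]
side
unit
(array([1.3393, 0.6131]), array([0.4994, 0.0108]), 89.83, np.int32(834), np.float64(0.0647))
(array([0.9634, 0.2125]), array([0.0383, 0.9734]), 0.05, np.int32(7231), np.float64(0.0704))
(array([0.5357, 0.2437]), array([0.2223, 0.1283]), 80.76, np.int32(3903), np.float64(0.0661))
supply
(array([ 0.5406, -0.2503]), array([0.14  , 0.1308]), 9.55, np.int32(11275), np.float64(0.0803))
edge x= [-4.99122652e-04  6.99159701e-01] deg -0.02859761906676732 31 0.000582009601821405 [[-0.34, 0.789, 0.914], [-0.26, 0.699, 0.914], [-0.18, 0.7, 0.912], [-0.1, 0.699, 0.882], [-0.02, 0.7, 0.913], [0.06, 0.699, 0.911], [0.14, 0.698, 0.84], [0.22, 0.698, 0.829], [0.3, 0.7, 0.912]]
```

Board edge: x = 0.700, square to the world. Unit: about (0.54, 0.243), yaw about -9°, left end forward. So I'll push the right end first.

>>> send_rows:
  motion:
    - [0,0,7.4,0,0,0,1]
    - [0,0,7.4,0,0,0,1]
    - [0,0,0,25,-40,0,1]
    - [0,0,0,25,-40,0,1]
    - [0,0,0,25,-40,0,1]
    - [0,0,0,25,-40,0,1]
    - [0,0,0,25,-40,0,1]
    - [0,0,0,25,-40,0,1]
    - [0,0,0,25,-40,0,1]
    - [0,0,0,25,-40,0,1]

```text
time_s: 1.1
eef_pos: [0.3475, -0.2339, 0.2087]
eef_rot: [-0.0, 1.0, 0.0, 0.0]
wrist_force: [1.3, -0.7, -0.6]
opening: 0.004
grasp_force: 0.0
```

>>> send_rows:
  motion:
    - [0,0,0,5,-40,0,1]
    - [0,0,0,5,-40,0,1]
    - [0,0,0,5,-40,0,1]
    - [0,0,0,5,-40,0,1]
    - [0,0,0,5,-40,0,1]
    - [0,0,0,5,-40,0,1]
    - [0,0,0,5,-40,0,1]
    - [0,0,0,5,-40,0,1]
    - [0,0,0,5,-40,0,1]
    - [0,0,0,0,0,0,1]

```text
time_s: 2.1
eef_pos: [0.3912, 0.1283, 0.2086]
eef_rot: [-0.001, 1.0, 0.003, -0.0]
wrist_force: [0.4, -0.3, -0.7]
opening: 0.007
grasp_force: 0.0
```

>>> send_rows:
  motion:
    - [0,0,0,5,-40,0,1]
    - [0,0,0,5,0,36,1]
    - [0,0,0,5,0,36,1]
    - [0,0,0,5,0,36,1]
    - [0,0,0,5,0,36,1]
    - [0,0,0,5,0,36,1]
    - [0,0,0,10,0,0,1]
    - [0,0,0,10,0,0,1]
    - [0,0,0,10,0,0,1]
    - [0,0,0,5,0,0,1]

```text
time_s: 3.1
eef_pos: [0.458, 0.1639, 0.0305]
eef_rot: [0.0, 1.0, 0.0, 0.0]
wrist_force: [-8.8, -2.8, 5.5]
opening: -0.004
grasp_force: 4.2
```

>>> send_rows:
  motion:
    - [0,0,0,3.5,0,0,1]
    - [0,0,0,3.5,0,0,1]
    - [0,0,0,3.5,0,0,1]
    - [0,0,0,3.5,0,0,1]
    - [0,0,0,3.5,0,0,1]
    - [0,0,0,3.5,0,0,1]
    - [0,0,0,3.5,0,0,1]
    - [0,0,0,3.5,0,0,1]
    - [0,0,0,3.5,0,0,1]
    - [0,0,0,3.5,0,0,1]

```text
time_s: 4.1
eef_pos: [0.4908, 0.1637, 0.0296]
eef_rot: [0.001, 1.0, 0.001, -0.001]
wrist_force: [-7.0, -3.4, 1.3]
opening: -0.001
grasp_force: 3.4
```

```bash
cat > m.py <<'E'
from h import *
import sys
c0=eval(sys.argv[1])
for n in sys.argv[2:] or ("scene",):
    W=cloud(ctrl.camera(n))
    for c,s,a,k,z in unit(W,c0,.2):
        th=np.radians(a)
        if s[1]>s[0]: a+=90
        yaw=(a-90+90)%180-90; t=np.radians(yaw); X=np.array([np.cos(t),np.sin(t)]);Y=np.array([-X[1],X[0]])
        b=c+X*min(s)/2; o=b-X*.06   # referenced to back edge
        f=o-X*.06
        print(n,"ctr",o.round(4),"yaw",round(yaw,1),"size",s,"n",k,"L83",(f+.083*Y).round(4),"R83",(f-.083*Y).round(4),"back L/R",(b+.11*Y).round(4),(b-.11*Y).round(4))
E
python3 m.py '(.55,.24)' scene side
```

```text
scene ctr [0.5606 0.2521] yaw 1.6 size [0.133  0.2215] n 8057 L83 [0.4983 0.3333] R83 [0.503  0.1674] back L/R [0.6174 0.3637] [0.6237 0.1438]
side ctr [0.5597 0.253 ] yaw 2.0 size [0.142  0.2236] n 3591 L83 [0.4968 0.3338] R83 [0.5026 0.1679] back L/R [0.6158 0.365 ] [0.6235 0.1452]
```

>>> send_rows:
  motion:
    - [0,0,0,3.5,0,0,1]
    - [0,0,0,3.5,0,0,1]
    - [0,0,0,3.5,0,0,1]
    - [0,0,0,3.5,0,0,1]
    - [0,0,0,3.5,0,0,1]
    - [0,0,0,3.5,0,0,1]
    - [0,0,0,3.5,0,0,1]
    - [0,0,0,3.5,0,0,1]
    - [0,0,0,0,0,0,1]
    - [0,0,0,-30,0,0,1]

```text
time_s: 5.2
eef_pos: [0.4945, 0.1642, 0.031]
eef_rot: [-0.0, 1.0, -0.0, 0.004]
wrist_force: [-0.7, -0.1, 1.7]
opening: 0.001
grasp_force: 0.0
```

```bash
python3 m.py '(.57,.25)' scene
```

```text
scene ctr [0.5754 0.2603] yaw 11.2 size [0.1305 0.221 ] n 8233 L83 [0.5004 0.33  ] R83 [0.5328 0.1672] back L/R [0.6129 0.3799] [0.6557 0.1641]
```

>>> send_rows:
  motion:
    - [0,0,0,-40,0,0,1]
    - [0,0,0,-15,-10,0,1]
    - [0,0,0,0,-40,0,1]
    - [0,0,0,0,-40,0,1]
    - [0,0,0,0,-40,0,1]
    - [0,0,0,0,-40,0,1]
    - [0,0,0,15,0,0,1]
    - [0,0,0,20,0,0,1]
    - [0,0,0,10,0,0,1]
    - [0,0,0,4,0,0,1]

```text
time_s: 6.25
eef_pos: [0.4854, 0.3349, 0.0297]
eef_rot: [-0.001, 1.0, -0.0, 0.001]
wrist_force: [0.3, 0.5, -0.5]
opening: 0.002
grasp_force: 0.0
```

>>> send_rows:
  motion:
    - [0,0,0,4,0,0,1]
    - [0,0,0,4,0,0,1]
    - [0,0,0,4,0,0,1]
    - [0,0,0,4,0,0,1]
    - [0,0,0,4,0,0,1]
    - [0,0,0,4,0,0,1]
    - [0,0,0,4,0,0,1]
    - [0,0,0,4,0,0,1]
    - [0,0,0,4,0,0,1]
    - [0,0,0,4,0,0,1]

```text
time_s: 7.25
eef_pos: [0.5208, 0.3352, 0.0283]
eef_rot: [-0.0, 1.0, 0.0, -0.002]
wrist_force: [-7.2, 4.4, 2.2]
opening: -0.002
grasp_force: 3.5
```

```bash
python3 m.py '(.58,.25)' scene
```

```text
scene ctr [0.5951 0.2505] yaw 1.1 size [0.135  0.2212] n 8315 L83 [0.5335 0.3324] R83 [0.5367 0.1664] back L/R [0.653  0.3617] [0.6572 0.1417]
```

>>> send_rows:
  motion:
    - [0,0,0,3.5,0,0,1]
    - [0,0,0,3.5,0,0,1]
    - [0,0,0,3.5,0,0,1]
    - [0,0,0,3.5,0,0,1]
    - [0,0,0,3.5,0,0,1]
    - [0,0,0,3.5,0,0,1]
    - [0,0,0,3.5,0,0,1]
    - [0,0,0,0,0,0,1]
    - [0,0,0,-30,0,0,1]
    - [0,0,0,-40,0,0,1]

```text
time_s: 8.3
eef_pos: [0.4787, 0.334, 0.029]
eef_rot: [-0.0, 1.0, -0.001, 0.001]
wrist_force: [-0.5, 0.8, 0.1]
opening: 0.001
grasp_force: 0.0
```

```bash
python3 m.py '(.60,.25)' scene
```

```text
scene ctr [0.6087 0.2435] yaw -6.8 size [0.2209 0.1297] n 8246 L83 [0.559  0.3331] R83 [0.5393 0.1682] back L/R [0.6814 0.3456] [0.6552 0.1272]
```

>>> send_rows:
  motion:
    - [0,0,0,-20,0,0,1]
    - [0,0,0,0,15,0,1]
    - [0,0,0,0,40,0,1]
    - [0,0,0,0,40,0,1]
    - [0,0,0,0,40,0,1]
    - [0,0,0,0,32,0,1]
    - [0,0,0,25,0,0,1]
    - [0,0,0,25,0,0,1]
    - [0,0,0,10,0,0,1]
    - [0,0,0,4,0,0,1]

```text
time_s: 9.35
eef_pos: [0.5234, 0.1666, 0.0289]
eef_rot: [0.0, 1.0, -0.0, 0.0]
wrist_force: [-0.8, -0.6, -0.3]
opening: 0.0
grasp_force: 0.0
```

>>> send_rows:
  motion:
    - [0,0,0,4,0,0,1]
    - [0,0,0,4,0,0,1]
    - [0,0,0,4,0,0,1]
    - [0,0,0,4,0,0,1]
    - [0,0,0,4,0,0,1]
    - [0,0,0,4,0,0,1]
    - [0,0,0,4,0,0,1]
    - [0,0,0,4,0,0,1]
    - [0,0,0,4,0,0,1]
    - [0,0,0,0,0,0,1]

```text
time_s: 10.35
eef_pos: [0.5555, 0.1669, 0.0276]
eef_rot: [0.001, 1.0, 0.001, -0.003]
wrist_force: [-3.6, -3.8, 0.6]
opening: -0.001
grasp_force: 1.9
```

```bash
python3 m.py '(.62,.25)' scene
```

```text
scene ctr [0.6249 0.2515] yaw 2.2 size [0.1301 0.2206] n 8555 L83 [0.5619 0.3322] R83 [0.5681 0.1663] back L/R [0.6808 0.3637] [0.689  0.1438]
```

>>> send_rows:
  motion:
    - [0,0,0,3,0,0,1]
    - [0,0,0,3,0,0,1]
    - [0,0,0,3,0,0,1]
    - [0,0,0,0,0,0,1]
    - [0,0,0,-40,0,0,1]
    - [0,0,0,-45,0,0,1]
    - [0,0,0,-8,-5,0,1]
    - [0,0,0,0,-40,0,1]
    - [0,0,0,0,-40,0,1]
    - [0,0,0,0,-40,0,1]

```text
time_s: 11.4
eef_pos: [0.474, 0.2939, 0.0292]
eef_rot: [-0.0, 1.0, 0.0, 0.0]
wrist_force: [1.4, 1.1, -0.5]
opening: -0.003
grasp_force: 0.0
```

>>> send_rows:
  motion:
    - [0,0,0,0,-40,0,1]
    - [0,0,0,0,0,0,1]
    - [0,0,0,35,0,0,1]
    - [0,0,0,35,0,0,1]
    - [0,0,0,6,0,0,1]
    - [0,0,0,4,0,0,1]
    - [0,0,0,4,0,0,1]
    - [0,0,0,4,0,0,1]
    - [0,0,0,4,0,0,1]
    - [0,0,0,0,0,0,1]

```text
time_s: 12.4
eef_pos: [0.563, 0.3331, 0.0281]
eef_rot: [-0.0, 1.0, 0.001, -0.002]
wrist_force: [-4.5, 2.4, 1.7]
opening: -0.002
grasp_force: 2.2
```

```bash
python3 m.py '(.63,.25)' scene side
```

```text
scene ctr [0.6363 0.2514] yaw 0.6 size [0.133  0.2209] n 8653 L83 [0.5754 0.3337] R83 [0.5772 0.1678] back L/R [0.6952 0.362 ] [0.6974 0.142 ]
side ctr [0.635  0.2524] yaw 0.5 size [0.1419 0.2247] n 3808 L83 [0.5744 0.3349] R83 [0.5757 0.1689] back L/R [0.6941 0.3629] [0.696  0.1429]
```

>>> send_rows:
  motion:
    - [0,0,0,1,0,0,1]
    - [0,0,0,1,0,0,1]
    - [0,0,0,1,0,0,1]
    - [0,0,0,1,0,0,1]
    - [0,0,0,1,0,0,1]
    - [0,0,0,1,0,0,1]
    - [0,0,0,0,0,0,1]
    - [0,0,0,0,0,0,1]
    - [0,0,0,0,0,0,1]
    - [0,0,0,0,0,0,1]

```text
time_s: 13.5
eef_pos: [0.5656, 0.3332, 0.0281]
eef_rot: [0.0, 1.0, 0.001, -0.005]
wrist_force: [-16.0, 2.3, 9.7]
opening: 0.002
grasp_force: 8.1
```

>>> send_rows:
  motion:
    - [0,0,0,1,0,0,1]
    - [0,0,0,1,0,0,1]
    - [0,0,0,0,0,0,1]
    - [0,0,0,0,0,0,1]
    - [0,0,0,0,0,0,1]
    - [0,0,0,0,0,0,1]
    - [0,0,0,0,0,0,1]
    - [0,0,0,0,0,0,1]
    - [0,0,0,0,0,0,1]
    - [0,0,0,0,0,0,1]

```text
time_s: 14.5
eef_pos: [0.5655, 0.3332, 0.028]
eef_rot: [0.001, 1.0, 0.001, -0.007]
wrist_force: [-22.5, 0.9, 16.0]
opening: -0.0
grasp_force: 11.7
```

```bash
python3 m.py '(.63,.25)' scene side
```

```text
scene ctr [0.6379 0.2507] yaw -0.1 size [0.2213 0.131 ] n 8692 L83 [0.5781 0.3338] R83 [0.5777 0.1678] back L/R [0.6981 0.3606] [0.6977 0.1406]
side ctr [0.6366 0.2511] yaw -0.3 size [0.2224 0.1412] n 3798 L83 [0.577  0.3343] R83 [0.5762 0.1683] back L/R [0.6971 0.3608] [0.6961 0.1408]
```

The left end is now blocked by the board. I'll seat the right end the same way.

>>> send_rows:
  motion:
    - [0,0,0,-40,0,0,1]
    - [0,0,0,-45,0,0,1]
    - [0,0,0,-15,5,0,1]
    - [0,0,0,0,40,0,1]
    - [0,0,0,0,40,0,1]
    - [0,0,0,0,40,0,1]
    - [0,0,0,0,40,0,1]
    - [0,0,0,0,0,0,1]
    - [0,0,0,40,0,0,1]
    - [0,0,0,35,0,0,1]

```text
time_s: 15.6
eef_pos: [0.5488, 0.1676, 0.0288]
eef_rot: [-0.0, 1.0, 0.0, -0.0]
wrist_force: [1.9, -0.1, 0.5]
opening: 0.001
grasp_force: 0.0
```

>>> send_rows:
  motion:
    - [0,0,0,8,0,0,1]
    - [0,0,0,4,0,0,1]
    - [0,0,0,2,0,0,1]
    - [0,0,0,2,0,0,1]
    - [0,0,0,1,0,0,1]
    - [0,0,0,1,0,0,1]
    - [0,0,0,1,0,0,1]
    - [0,0,0,1,0,0,1]
    - [0,0,0,0,0,0,1]
    - [0,0,0,0,0,0,1]

```text
time_s: 16.6
eef_pos: [0.5656, 0.1674, 0.0283]
eef_rot: [0.0, 1.0, 0.001, -0.004]
wrist_force: [-10.3, -1.4, 7.5]
opening: -0.002
grasp_force: 5.5
```

>>> send_rows:
  motion:
    - [0,0,0,1,0,0,1]
    - [0,0,0,1,0,0,1]
    - [0,0,0,1,0,0,1]
    - [0,0,0,0,0,0,1]
    - [0,0,0,0,0,0,1]
    - [0,0,0,0,0,0,1]
    - [0,0,0,0,0,0,1]
    - [0,0,0,0,0,0,1]
    - [0,0,0,0,0,0,1]
    - [0,0,0,0,0,0,1]

```text
time_s: 17.6
eef_pos: [0.5655, 0.1675, 0.0279]
eef_rot: [0.001, 1.0, 0.001, -0.007]
wrist_force: [-20.3, -2.5, 15.4]
opening: -0.0
grasp_force: 10.6
```

Both ends stop at the same TCP x (0.5655). I'll touch the left end once more to make sure it did not slip back.

>>> send_rows:
  motion:
    - [0,0,0,-40,0,0,1]
    - [0,0,0,-45,0,0,1]
    - [0,0,0,-15,-5,0,1]
    - [0,0,0,0,-40,0,1]
    - [0,0,0,0,-40,0,1]
    - [0,0,0,0,-40,0,1]
    - [0,0,0,0,-40,0,1]
    - [0,0,0,0,0,0,1]
    - [0,0,0,40,0,0,1]
    - [0,0,0,35,0,0,1]

```text
time_s: 18.6
eef_pos: [0.5472, 0.3327, 0.0287]
eef_rot: [0.0, 1.0, 0.001, -0.0]
wrist_force: [0.9, -0.2, 0.8]
opening: 0.002
grasp_force: 0.0
```

>>> send_rows:
  motion:
    - [0,0,0,8,0,0,1]
    - [0,0,0,4,0,0,1]
    - [0,0,0,2,0,0,1]
    - [0,0,0,2,0,0,1]
    - [0,0,0,1,0,0,1]
    - [0,0,0,1,0,0,1]
    - [0,0,0,1,0,0,1]
    - [0,0,0,1,0,0,1]
    - [0,0,0,1,0,0,1]
    - [0,0,0,1,0,0,1]

```text
time_s: 19.6
eef_pos: [0.5658, 0.3325, 0.0287]
eef_rot: [0.001, 1.0, 0.001, -0.003]
wrist_force: [-14.6, -0.4, 11.4]
opening: -0.0
grasp_force: 7.5
```

>>> send_rows:
  motion:
    - [0,0,0,0,0,0,1]
    - [0,0,0,0,0,0,1]
    - [0,0,0,-40,0,0,1]
    - [0,0,0,-45,0,0,1]
    - [0,0,0,-15,0,0,1]
    - [0,0,0,0,0,-30,1]
    - [0,0,0,0,0,-40,1]
    - [0,0,0,0,0,-40,1]
    - [0,0,0,0,0,0,1]
    - [0,0,0,0,0,0,1]

```text
time_s: 20.6
eef_pos: [0.4701, 0.3327, 0.1402]
eef_rot: [-0.001, 1.0, 0.0, 0.002]
wrist_force: [-0.8, -1.1, -0.5]
opening: 0.001
grasp_force: 0.0
```

```bash
python3 m.py '(.63,.25)' scene side
python3 - <<'E'
from h import *
c=ctrl.camera("side");save(c,"pics/end.png");print(*unit(cloud(c),zlo=.075,zhi=.088))
E
```

```text
scene ctr [0.638  0.2507] yaw -0.1 size [0.221  0.1302] n 8618 L83 [0.5781 0.3338] R83 [0.5779 0.1678] back L/R [0.6982 0.3606] [0.6978 0.1406]
side ctr [0.6369 0.2512] yaw 0.2 size [0.128  0.2228] n 3742 L83 [0.5767 0.334 ] R83 [0.5771 0.168 ] back L/R [0.6966 0.3614] [0.6972 0.1414]
(array([ 0.5407, -0.2504]), array([0.14  , 0.1306]), 9.63, np.int32(11282), np.float64(0.0803))
```

View pics/end.png

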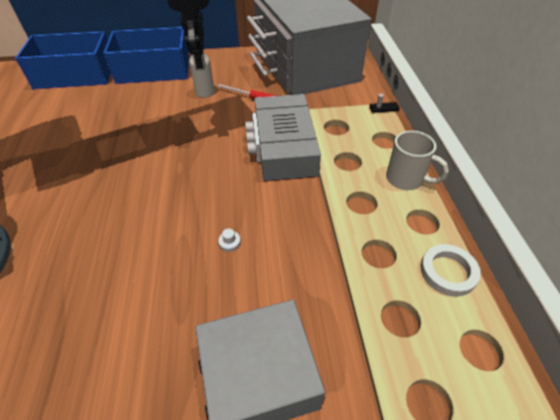

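The picture shows the unit's back (around (316,140)) flush with the board edge, the flange at (229,240) and the supply at (260,365) where they were, and the gripper clear.

```bash
python3 -c "
from bench import ctrl;print(ctrl.hand_in())"
```

```text
the job is handed in; nothing more can be done
None
```

The unit's back now lies flush along the board's near edge, within about 0.3° of square; its measured yaw never passed about 11° on the way, the connectors were not pushed, the supply and flange stayed where they stood, and the job is handed in.

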